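Hold the dimmer cover over the lamp junction box, ready for its screws

ROBOT

A 6-joint arm with a two-finger parallel gripper is mounted at the origin on a cart in front of the work surface, level with it; the furniture and walls round the work are solid. World frame = base frame: x ahead of the robot, y to its left, z up, the work surface at z = 0. Lengths are in m, angles in rad, forces in N, time in s.
With the tool pointing down it reaches from about 0.25 to 0.8 m from the base axis. Payload 3.9 kg.
Tool frame: the origin (TCP) lies at the very end of the fingers, on their centre line; the grasp point (between the pads) lies 19 mm behind it; z points along the fingers, y is the direction in which the jaws open and shut (so a half turn about z gives the same grasp; the last joint's range is limited). The gripper opens to 85 mm and grips with 20 to 120 N. Pads are 22 mm wide; open, the fingers measure 114 mm over their backs; the gripper's body (76 mm by 85 mm) begins 54 mm behind the grasp point. The pads swing forward as they close: fully open they stand 13 mm farther back than shut.
Start: joints at [-1.186, 0.26, -0.138, 1.173, 0, 1.571], TCP at [0.197, -0.487, 0.231] pointing down, gripper open.
Joint ranges: [-2.78, 2.78], [-0.83, 1.72], [-1.28, 1.37], [-1.9, 2.12], [-1.57, 1.48], [-3.14, 3.14]. Speed limits (rad/s): [2.57, 2.57, 3.14, 3.14, 3.14, 3.14].

INTERFACE

Orientations are given as [roll, pitch, yaw] about the fixed x, y, z axes, in that order (R = Rz(yaw) Ry(pitch) Rx(roll)).
In Python, from rig import manip gives the robot as it stands.
- The arm moves only by the shell command python3 -m handwheel 'ROWS'. ROWS is JSON, a list of rows, each a list of 3 entries, a list of its own where there are three numbers: the shift along the tool's x, y, z in units of 250 mm (1.0 is 250 mm), then the turn, a rotation vector about the tool's x, y, z in units of 60 degrees (1.0 is 60 degrees), then the opening, from -1 (shut) to 1 (fully open). In form: [[[dx, dy, dz], [rx, ry, rz], hand], ...]. A call has 1 to 8 rows; each row is the pose to reach, as a shift and turn from the pose measured when the call began, along the tool's axes at that moment; what a row does not reach only later rows make up. A row lasts 1/8 s, in which the tool goes at most 62.5 mm and 10.7 degrees, less where a joint would pass 70% of its speed; a pose out of reach is approached as far as the arm can. A call with a number of a shift or a turn outside -1 to 1 is refused whole. A call with a gripper value outside its range is refused whole. The fingers move at their own pace and stop on an object; the grip force is fixed at half the most. Time passes only in rows, so rows that repeat a pose let the fingers close. It gives the time, the measured TCP pose, the force and the opening at its end, in the units of the state.
- manip.get_state(): the state, without advancing time (a new reading comes with each control period).
- manip.get_image(name): name is "side" or "top"; returns the picture (420x560x3 uint8, red, green, blue); there is no depth.
- manip.camera_info(name): a dict with "mtx" (3x3 intrinsics, pixels), "extrinsics" (4x4, takes a point from camera to world coordinates). Camera axes: x right, y down, z forward; pixel columns grow to the right and rows downward; lengths in m; the calibration is good to about 2 mm. A picture is of the moment at which its call begins. camera_info takes no time and is no camera call.
- manip.hand_in(): hands the job in, once; it reports no verdict.
Trained networks look in the newest picture that a camera, given by its name, has taken for a name from the list of things; names that differ only in an ending like _2 or _b are one class to them, and where a whole thing is asked for, a point or a joint stands for the part that bears it (a point fixed in the world has none). Each returns a list of dicts, best first, with "confidence" (0 to 1); they miss things now and then, are a little off and sometimes report something else, mostly with a low value. They report only what shows in the picture. A call takes as long as a camera call.
- manip.recognise(camera, thing): "bbox" ([centre column, centre row, width, height] in pixels, round what is visible of it).
The state is a dict: "clock": time; "joint_pos": joint angles; "qd": joint speeds; "effort": joint torques, N m; "tool_pos": TCP position; "ee_rot": TCP orientation; "wrist_force": force on the tool from outside, world axes, zero at the start; "moment": the same for the moment, N m; "gripper_width": finger opening in m.
Only numpy, scipy, OpenCV 4.12 (cv2) and the standard library are available. Lean on these libraries where they do the work, as an engineer would, in place of code of your own. Each camera call takes 0.05 s, during which the arm holds its last target. There are 200 camera calls.

TASK

Pick up the three-hole cover plate by the black block on it and hold it level, hovering about 15 mm above the open junction box, turned so that its three holes stand straight over the three threaded holes and I can start the screws. Do not let it touch the box, leave the four-hole plate where it lies, and finish still holding the cover there, steady.

Things in the scene. Friction and masses are not known exactly. Their poses are not given: they have to be found in the camera images.
- junction_box: Grey open-topped cast junction box, fixed to the table: 100 (x) x 70 (y) x 50 mm high, 4 mm walls. Origin: centre of its underside, on the table; x along its length, z up. Three bosses, their tops level with the rim 50 mm above the origin, have 7 mm threaded holes, 20 mm deep: two in the corners of the -x end, one in the middle of the +x end. A black round cable gland sticks 26 mm out of the +x end, 25 mm above the table.
- cover: The matching cover, loose, lying flat on the table: bare aluminium plate 100 (x) x 70 (y) x 4 mm with THREE 10 mm through holes (two at the -x end, one at the +x end), about 0.2 kg. In its middle stands a black dimmer block 44 (x) x 26 (y) x 44 mm high (4 to 48 mm above the underside), to grip it by. Origin: centre of the plate's underside; z up. Its x axis must point the way of the box's x axis when fitted.
- spare: The cover of another box, loose, lying flat: same plate and black block, same axes and origin, but FOUR 10 mm holes, one near each corner. Does not fit; leave it.
- drawer_corner (a point): Nearest corner of the pulled-out upper drawer of the fixed wooden chest (200 mm high) at the back of the table, fixed; the drawer front runs from here away from the robot and to its left, 106 to 190 mm above the table. Carry the cover past on the near side of it: over x = 0.42, y = -0.22 m (base frame) the way is free.
- box_hole0 (a point): Mouth of a threaded hole of the box, level with its rim: the left hole of the two-boss end (body -x, +y), at (-38, +23) mm from the box's origin, 50 mm up. Axes as the box's.
- box_hole1 (a point): Mouth of a threaded hole of the box, level with its rim: the right hole of the two-boss end (body -x, -y), at (-38, -23) mm from the box's origin, 50 mm up. Axes as the box's.
- box_hole2 (a point): Mouth of a threaded hole of the box, level with its rim: the single hole in the middle of the other end (body +x), at (+38, 0) mm from the box's origin, 50 mm up. Axes as the box's.
- cover_hole0 (a point): Centre of a hole of the three-hole cover, at its underside: the left hole of the two-hole end (body -x, +y), at (-38, +23) mm from the cover's origin. It belongs over box_hole0.
- cover_hole1 (a point): Centre of a hole of the three-hole cover, at its underside: the right hole of the two-hole end (body -x, -y), at (-38, -23) mm from the cover's origin. It belongs over box_hole1.
- cover_hole2 (a point): Centre of a hole of the three-hole cover, at its underside: the single hole in the middle of the other end (body +x), at (+38, 0) mm from the cover's origin. It belongs over box_hole2.

How it is judged:
On the way:
1. the three-hole cover is held up clear of the table and the box (height (world z) of cover above 0.045 m and contact force between cover and the fingers above 1 N and contact force between cover and junction_box below 0.2 N), for 0.2 s.
At the end, for the whole second after the job is handed in: The fingers hold the three-hole cover steady and level (within 0.15 rad) above the box without touching it; each of its three holes is within 4 mm, seen from above, of its own threaded hole and 5 to 25 mm above it (horizontal distance between cover_hole0 and box_hole0 below 0.004 m and z of cover_hole0 in the frame of box_hole0 between 0.005 and 0.025 m and horizontal distance between cover_hole1 and box_hole1 below 0.004 m and z of cover_hole1 in the frame of box_hole1 between 0.005 and 0.025 m and horizontal distance between cover_hole2 and box_hole2 below 0.004 m and z of cover_hole2 in the frame of box_hole2 between 0.005 and 0.025 m and angle between cover's own z axis and vertical below 0.15 rad and contact force between cover and the fingers above 1 N and contact force between cover and junction_box below 0.2 N and linear speed of cover below 0.02 m/s and angular speed of cover below 0.15 rad/s); the arm keeps its last pose, push and grip.
It fails at once if the cover bumps the junction box (more than 2 N) (contact force between cover and junction_box above 2 N).
It fails at once if the four-hole plate is moved by more than 20 mm (distance of spare from where it was at the start of the episode above 0.02 m).
It also fails if it takes over 32 s, if anything falls off the work surface, if the arm or the gripper's body presses on something with over 40 N, if the wrist force passes 120 N, or if a joint passes its speed limit or range.

## Working session

There is one attempt and no reset: what is moved stays moved. The work goes in short steps, Python scripts to look and compute and a shell command to move; the robot and the scene stay as the last step left them, time stands still between calls to the robot, and variables do not carry over. Pictures are saved under pics/ and viewed, about 8 in all and at most 12, crops included, and the job is handed in when it is done.

```bash
ls; mkdir -p pics; python3 - <<'E'
from rig import manip
import cv2,numpy as np
s=manip.get_state();print(s)
for c in("side","top"):
    im=manip.get_image(c);cv2.imwrite(f"pics/{c}0.png",im[:,:,::-1])
    i=manip.camera_info(c);print(c,np.round(i["mtx"],1).tolist(),np.round(i["extrinsics"],4).tolist())
    for t in("junction_box","cover","spare","cover_hole0","cover_hole1","cover_hole2","box_hole0","box_hole1","box_hole2","drawer_corner"):
        print(t,[(np.round(d["bbox"],1).tolist(),round(d["confidence"],2)) for d in manip.recognise(c,t)][:3])
E
```

```text
pics
{'clock': 0.0, 'joint_pos': array([-1.18599911e+00,  2.60659880e-01, -1.39382143e-01,  1.17266962e+00,
       -1.75175012e-05,  1.57078274e+00]), 'qd': array([ 0.00107953, -0.00062965,  0.0006314 , -0.00043147,  0.00095083,
       -0.00163493]), 'effort': array([ 4.11643603e-03, -4.05675066e+01,  2.53923512e+01,  1.86714838e-02,
        1.72052205e-04, -1.22403182e-05]), 'tool_pos': array([ 0.1968116 , -0.48598636,  0.23047259]), 'ee_rot': array([-3.13967734e+00,  1.74914367e-05,  3.84810845e-01]), 'wrist_force': array([ 0.22858345, -0.15004691, -0.29008799]), 'moment': array([-0.00090482, -0.03604817, -0.02655513]), 'gripper_width': 0.08561999608167416}
side [[389.1, 0.0, 280.4], [0.0, 389.1, 205.7], [0.0, 0.0, 1.0]] [[-0.9993, -0.0353, 0.0086, 0.4663], [-0.027, 0.5648, -0.8248, 0.4578], [0.0242, -0.8245, -0.5654, 0.5673], [0.0, 0.0, 0.0, 1.0]]
junction_box [([249.6, 285.1, 72.5, 47.9], 0.6)]
cover [([278.1, 186.6, 43.5, 23.6], 0.64)]
spare [([306.6, 240.2, 46.2, 34.7], 0.76), ([276.5, 190.0, 43.6, 26.4], 0.6), ([247.8, 284.6, 68.0, 51.5], 0.27)]
cover_hole0 [([278.0, 191.5, 45.3, 28.4], 0.82)]
cover_hole1 [([278.0, 191.5, 45.3, 28.4], 0.82)]
cover_hole2 [([278.0, 191.5, 45.3, 28.4], 0.82)]
box_hole0 [([247.4, 284.5, 71.9, 53.0], 0.65)]
box_hole1 [([247.4, 284.5, 71.9, 53.0], 0.65)]
box_hole2 [([247.4, 284.5, 71.9, 53.0], 0.65)]Traceback (most recent call last):
  File "<stdin>", line 8, in <module>
ValueError: it knows: box_hole, cover, cover_hole, junction_box, spare
```

```bash
python3 - <<'E'
from rig import manip
import cv2,numpy as np
for c in("top",):
    im=manip.get_image(c);cv2.imwrite(f"pics/{c}0.png",im[:,:,::-1])
    i=manip.camera_info(c);print(c,np.round(i["mtx"],1).tolist(),np.round(i["extrinsics"],4).tolist())
    for t in("junction_box","cover","spare"):
        print(t,[(np.round(d["bbox"],1).tolist(),round(d["confidence"],2)) for d in manip.recognise(c,t)][:3])
a=cv2.imread("pics/side0.png");b=cv2.imread("pics/top0.png")
cv2.imwrite("pics/both.png",cv2.resize(np.vstack([a,b])[:, :],None,fx=.71,fy=.71))
E
```

```text
top [[534.1, 0.0, 279.9], [0.0, 534.1, 211.9], [0.0, 0.0, 1.0]] [[0.0083, -0.9914, 0.1306, 0.3433], [-0.9998, -0.0057, 0.0202, -0.2617], [-0.0193, -0.1307, -0.9912, 1.1647], [0.0, 0.0, 0.0, 1.0]]
junction_box [([205.7, 194.9, 38.3, 60.1], 0.65)]
cover [([369.0, 216.4, 47.7, 52.4], 0.66)]
spare [([273.8, 249.7, 57.8, 50.0], 0.77)]
```

View pics/side0.png

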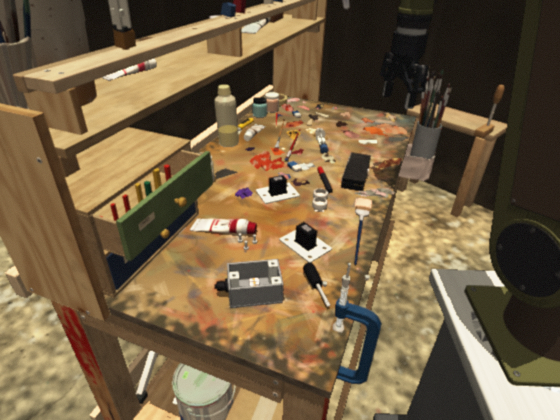

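View pics/top0.png

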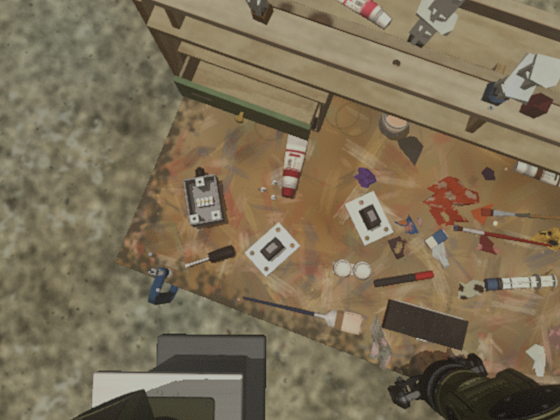

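The side and top views agree. In the top view the box is near (205,200) with its gland up at (199,173). The three-hole cover is near (370,217) and the four-hole spare near (273,250). Next I'll enlarge the top-view crops.

```bash
python3 - <<'E'
import cv2,numpy as np
b=cv2.imread("pics/top0.png");a=cv2.imread("pics/side0.png")
f=lambda im,x,y,w,h,k:cv2.resize(im[y:y+h,x:x+w],None,fx=k,fy=k,interpolation=cv2.INTER_CUBIC)
# top crops 64x64, x6 ; side crops 96x48 x4
cv2.imwrite("pics/c1.png",np.hstack([f(b,172,162,64,72,6),f(b,338,182,64,72,6)]))
cv2.imwrite("pics/c2.png",np.hstack([f(a,210,250,80,60,5),f(a,240,160,80,60,5)]))
E
```

```text
(no output)
```

View pics/c1.png

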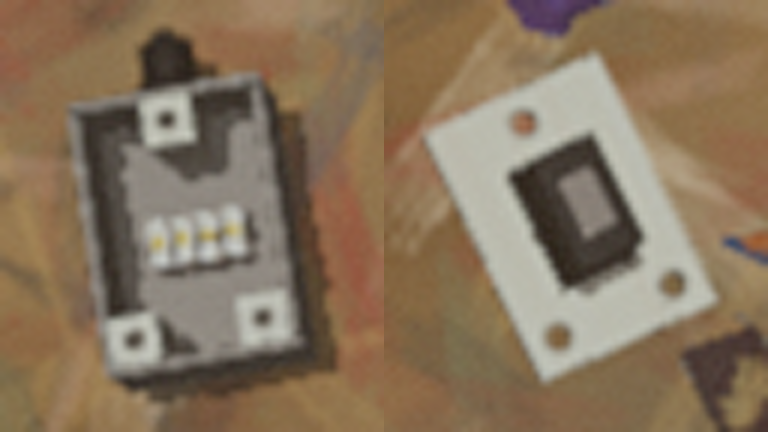

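View pics/c2.png

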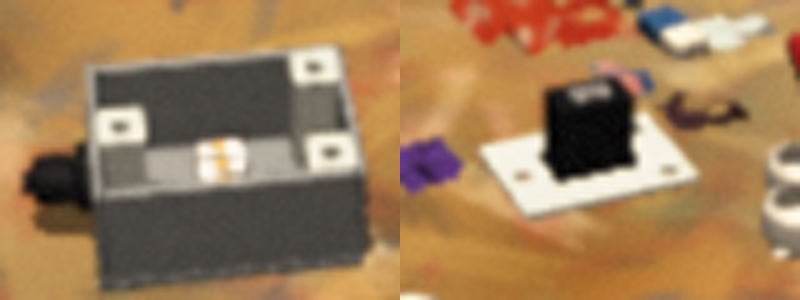

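Crop pixels: in the top view the box holes are at (167,118), (133,340) and (263,317), and the cover holes at (523,123), (558,336) and (672,283). The loose cover clearly has three holes. I'll fit poses from both cameras.

```bash
cat > h.py <<'E'
from rig import manip
import cv2,numpy as np
from scipy.optimize import least_squares
from scipy.spatial.transform import Rotation as R
def proj(c,P):
    i=manip.camera_info(c);E=np.array(i["extrinsics"]);p=(np.atleast_2d(P)-E[:3,3])@E[:3,:3]@np.array(i["mtx"]).T
    return p[:,:2]/p[:,2:]
def fit(obs,x0=(.4,-.3,0),z=0):  # obs: list (cam, body pt, pixel)
    def res(v):
        c,s=np.cos(v[2]),np.sin(v[2])
        return np.concatenate([(proj(cam,[v[0]+c*b[0]-s*b[1],v[1]+s*b[0]+c*b[1],z+b[2]])[0]-px) for cam,b,px in obs])
    r=least_squares(res,x0);return r.x,res(r.x).reshape(-1,2)
H=[(-.038,.023),(-.038,-.023),(.038,0)]
E
python3 - <<'E'
from h import *
T=lambda u,v,x0,y0,k:np.array([(u+.5)/k-.5+x0,(v+.5)/k-.5+y0])
bt=lambda u,v:T(u,v,172,162,6); ct=lambda u,v:T(u-384,v,338,182,6)
bs=lambda u,v:T(u,v,210,250,5); cs=lambda u,v:T(u-400,v,240,160,5)
B=lambda i,z:(*H[i],z)
bo=[("top",B(0,.05),bt(133,340)),("top",B(1,.05),bt(263,317)),("top",B(2,.05),bt(167,118))]
bside=[("side",B(0,.05),bs(332,152)),("side",B(1,.05),bs(316,66)),("side",B(2,.05),bs(121,126))]
co=[("top",B(0,.004),ct(558,336)),("top",B(1,.004),ct(672,283)),("top",B(2,.004),ct(523,123)),
 ("top",(.05,.035,.004),ct(427,133)),("top",(.05,-.035,.004),ct(596,53)),("top",(-.05,-.035,.004),ct(716,300)),("top",(-.05,.035,.004),ct(545,381))]
cside=[("side",B(2,.004),cs(524,176)),("side",B(0,.004),cs(670,170))]
for n,o in(("box top",bo),("box side",bside),("box both",bo+bside),("cov top",co),("cov side",cside),("cov both",co+cside)):
    v,r=fit(o);print(n,np.round(v,4),"rms",np.sqrt((r**2).mean()).round(2),np.round(r.mean(0),2))
s=manip.get_state();print(R.from_euler("xyz",s["ee_rot"]).as_matrix().round(3))
E
```

```text
box top [ 0.5173 -0.0736  0.1741] rms 0.09 [-0.  0.]
box side [ 0.517  -0.0709  0.1754] rms 0.06 [-0.  0.]
box both [ 0.5172 -0.0726  0.1749] rms 0.4 [-0.26 -0.28]
cov top [ 0.4849 -0.4316  0.4396] rms 0.22 [-0. -0.]
cov side [ 0.4847 -0.4285  0.437 ] rms 0.1 [ 0.   -0.01]
cov both [ 0.4848 -0.4315  0.4397] rms 0.29 [-0.06 -0.13]
[[ 0.927  0.375  0.   ]
 [ 0.375 -0.927 -0.   ]
 [-0.     0.    -1.   ]]
```

```bash
cat >> h.py <<'E'
def rows(*targets):  # x,y,z,yaw, tool pointing down
    s=manip.get_state();C=R.from_euler("xyz",s["ee_rot"]);p=s["tool_pos"]
    print("t",round(s["clock"],2),"tcp",p.round(4),"rpy",s["ee_rot"].round(4),"w",round(s["gripper_width"],4),"F",s["wrist_force"].round(1))
    for t in targets:
        D=C.inv()*R.from_euler("xyz",[np.pi,0,t[3]])
        print(t,"->",(C.inv().apply(np.array(t[:3])-p)/.25).round(3).tolist(),(D.as_rotvec()/(np.pi/3)).round(3).tolist())
def ray(c,uv,z):
    i=manip.camera_info(c);E=np.array(i["extrinsics"]);d=E[:3,:3]@np.linalg.solve(i["mtx"],[*uv,1]);o=E[:3,3]
    return o+d*(z-o[2])/d[2]
E
python3 - <<'E'
from h import *
rows((.4848,-.4308,.12,.4397),(.4848,-.4308,.013,.4397))
print("drawer",ray("top",(308,133),.19).round(3),"spare",ray("top",(272,249),.048).round(3))
E
```

```text
t 0.7 tcp [ 0.1971 -0.4866  0.2314] rpy [3.1415 0.     0.3848] w 0.0854 F [-0.1 -0.5 -0.9]
(0.4848, -0.4308, 0.12, 0.4397) -> [1.151, 0.225, 0.445] [0.0, 0.0, -0.052]
(0.4848, -0.4308, 0.013, 0.4397) -> [1.151, 0.225, 0.873] [0.0, 0.0, -0.052]
drawer [ 0.621 -0.293  0.19 ] spare [ 0.412 -0.223  0.048]
```

```bash
python3 -m handwheel '[[[0.2,0.04,0.06],[0,0,-0.01],1],[[0.4,0.08,0.13],[0,0,-0.02],1],[[0.6,0.12,0.2],[0,0,-0.03],1],[[0.8,0.16,0.27],[0,0,-0.05],1],[[0.97,0.2,0.33],[0,0,-0.052],1],[[1.0,0.21,0.36],[0,0,-0.052],1],[[1.0,0.21,0.36],[0,0,-0.052],1]]'
python3 -c "
from h import *
rows((.4848,-.4308,.12,.4397),(.4848,-.4308,.013,.4397))"
```

```text
clock: 1.58
tool_pos: [0.4481, -0.4409, 0.1405]
ee_rot: [-3.14, 0.001, 0.44]
wrist_force: [-0.1, -0.3, 0.8]
gripper_width: 0.0857
t 1.57 tcp [ 0.4481 -0.4409  0.1405] rpy [-3.1399e+00  1.2000e-03  4.4000e-01] w 0.0857 F [-0.1 -0.3  0.8]
(0.4848, -0.4308, 0.12, 0.4397) -> [0.15, 0.026, 0.082] [-0.002, 0.001, 0.0]
(0.4848, -0.4308, 0.013, 0.4397) -> [0.151, 0.027, 0.51] [-0.002, 0.001, 0.0]
```

```bash
python3 -m handwheel '[[[0.15,0.026,0.05],[0,0,0],1],[[0.15,0.026,0.1],[0,0,0],1],[[0.151,0.027,0.2],[0,0,0],1],[[0.151,0.027,0.32],[0,0,0],1],[[0.151,0.027,0.43],[0,0,0],1],[[0.151,0.027,0.51],[0,0,0],1],[[0.151,0.027,0.51],[0,0,0],1]]'
python3 -c "
from h import *
rows((.4848,-.4308,.013,.4397))
for c in('side','top'): cv2.imwrite(f'pics/{c}1.png',manip.get_image(c)[:,:,::-1])
a=cv2.imread('pics/side1.png')[130:230,220:340];b=cv2.imread('pics/top1.png')[160:260,310:430]
cv2.imwrite('pics/c3.png',np.hstack([cv2.resize(x,None,fx=3.3,fy=3.3,interpolation=2) for x in (a,b)]))"
```

```text
clock: 2.45
tool_pos: [0.4818, -0.4304, 0.0117]
ee_rot: [-3.136, 0.003, 0.438]
wrist_force: [-0.4, 0.5, 0.1]
gripper_width: 0.0855
t 2.45 tcp [ 0.4818 -0.4304  0.0117] rpy [-3.1362  0.0034  0.438 ] w 0.0855 F [-0.4  0.5  0.1]
(0.4848, -0.4308, 0.013, 0.4397) -> [0.01, 0.006, -0.005] [-0.005, 0.003, -0.002]
```

View pics/c3.png

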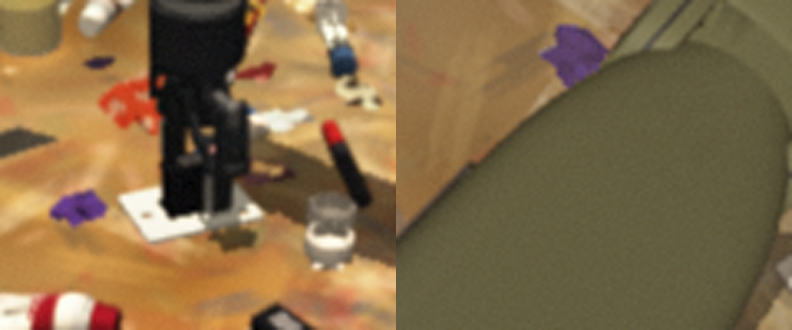

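The side view shows the fingers straddling the block with no contact; the arm hides it from the top camera. I'll close the gripper.

```bash
python3 -m handwheel '[[[0.01,0.006,-0.005],[0,0,0],0.3],[[0.01,0.006,-0.005],[0,0,0],-0.2],[[0.01,0.006,-0.005],[0,0,0],-1],[[0.01,0.006,-0.005],[0,0,0],-1],[[0.01,0.006,-0.005],[0,0,0],-1],[[0.01,0.006,-0.005],[0,0,0],-1],[[0.01,0.006,-0.005],[0,0,0],-1],[[0.01,0.006,-0.005],[0,0,0],-1]]'
python3 -c "
from h import *
rows((.4848,-.4308,.12,.4397))"
```

```text
clock: 3.55
tool_pos: [0.4873, -0.432, 0.0157]
ee_rot: [-3.141, 0.001, 0.439]
wrist_force: [0.3, 2.0, 6.4]
gripper_width: 0.0253
t 3.55 tcp [ 0.4873 -0.432   0.0157] rpy [-3.1411e+00  7.0000e-04  4.3870e-01] w 0.0253 F [0.3 2.  6.4]
(0.4848, -0.4308, 0.12, 0.4397) -> [-0.007, -0.009, -0.417] [-0.0, 0.001, -0.001]
```

```bash
python3 -m handwheel '[[[0,0,-0.05],[0,0,0],-1],[[0,0,-0.15],[0,0,0],-1],[[0,0,-0.26],[0,0,0],-1],[[-0.007,0,-0.36],[0,0,0],-1],[[-0.007,0,-0.4],[0,0,0],-1],[[-0.007,0,-0.4],[0,0,0],-1]]'
python3 -c "
from h import *
rows((.42,-.22,.116,.3),(.47,-.14,.116,.2))
for c in('side','top'): cv2.imwrite(f'pics/{c}2.png',manip.get_image(c)[:,:,::-1])
a=cv2.imread('pics/side2.png')[90:210,210:350]
cv2.imwrite('pics/c4.png',cv2.resize(a,None,fx=5,fy=5,interpolation=2))"
```

```text
clock: 4.3
tool_pos: [0.486, -0.4329, 0.116]
ee_rot: [3.141, 0.0, 0.439]
wrist_force: [-0.0, -0.2, -2.9]
gripper_width: 0.0251
t 4.3 tcp [ 0.486  -0.4329  0.116 ] rpy [3.1414e+00 5.0000e-04 4.3880e-01] w 0.0251 F [-0.  -0.2 -2.9]
(0.42, -0.22, 0.116, 0.3) -> [0.123, -0.883, -0.0] [0.0, 0.0, 0.133]
(0.47, -0.14, 0.116, 0.2) -> [0.44, -1.088, -0.0] [0.0, 0.0, 0.228]
```

View pics/c4.png

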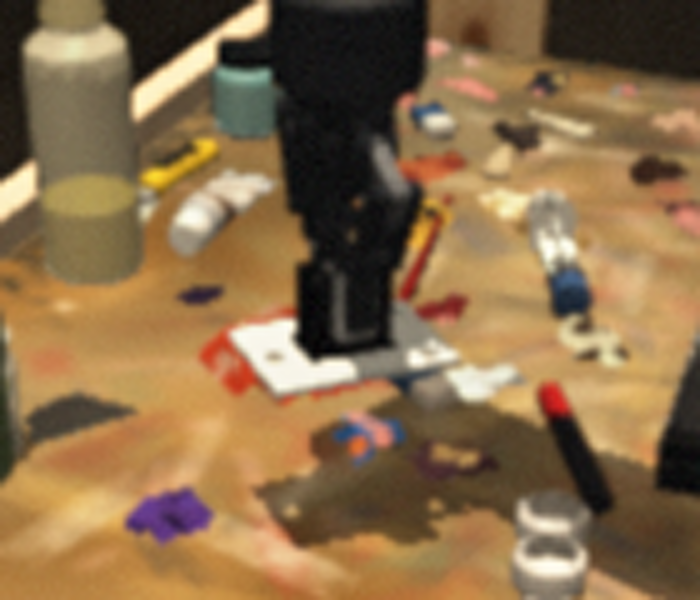

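The cover is held and looks level, clear of the table (side crop: hole2 at (274,355), right corner at (457,355)). I'll carry it to the waypoint.

```bash
python3 -m handwheel '[[[0.015,-0.1,0],[0,0,0.015],-1],[[0.035,-0.24,0],[0,0,0.035],-1],[[0.055,-0.4,0],[0,0,0.06],-1],[[0.08,-0.56,0],[0,0,0.085],-1],[[0.1,-0.72,0],[0,0,0.11],-1],[[0.115,-0.82,0],[0,0,0.125],-1],[[0.123,-0.883,0],[0,0,0.133],-1],[[0.123,-0.883,0],[0,0,0.133],-1]]'
python3 -c "
from h import *
rows((.5172,-.074,.116,.174))"
```

```text
clock: 5.4
tool_pos: [0.4185, -0.2185, 0.1145]
ee_rot: [-3.139, 0.003, 0.301]
wrist_force: [0.3, 0.9, -2.3]
gripper_width: 0.0252
t 5.4 tcp [ 0.4185 -0.2185  0.1145] rpy [-3.1386e+00  3.1000e-03  3.0080e-01] w 0.0252 F [ 0.3  0.9 -2.3]
(0.5172, -0.074, 0.116, 0.174) -> [0.548, -0.435, -0.006] [-0.003, 0.003, 0.121]
```

```bash
python3 -m handwheel '[[[0.07,-0.06,0],[0,0,0.02],-1],[[0.18,-0.14,0],[0,0,0.04],-1],[[0.3,-0.24,0],[0,0,0.07],-1],[[0.42,-0.33,-0.003],[0,0,0.1],-1],[[0.5,-0.4,-0.005],[0,0,0.115],-1],[[0.548,-0.435,-0.006],[0,0,0.121],-1],[[0.548,-0.435,-0.006],[0,0,0.121],-1],[[0.548,-0.435,-0.006],[0,0,0.121],-1]]'
python3 -c "
from h import *
rows((.5172,-.074,.082,.174))
cv2.imwrite('pics/side3.png',manip.get_image('side')[:,:,::-1])
a=cv2.imread('pics/side3.png')[210:310,190:310]
cv2.imwrite('pics/c5.png',cv2.resize(a,None,fx=6,fy=6,interpolation=2))"
```

```text
clock: 6.4
tool_pos: [0.5167, -0.075, 0.1157]
ee_rot: [-3.139, 0.004, 0.173]
wrist_force: [0.9, -0.0, -2.8]
gripper_width: 0.0255
t 6.4 tcp [ 0.5167 -0.075   0.1157] rpy [-3.1394  0.0044  0.1732] w 0.0255 F [ 0.9 -0.  -2.8]
(0.5172, -0.074, 0.082, 0.174) -> [0.003, -0.003, 0.135] [-0.002, 0.004, -0.001]
```

View pics/c5.png

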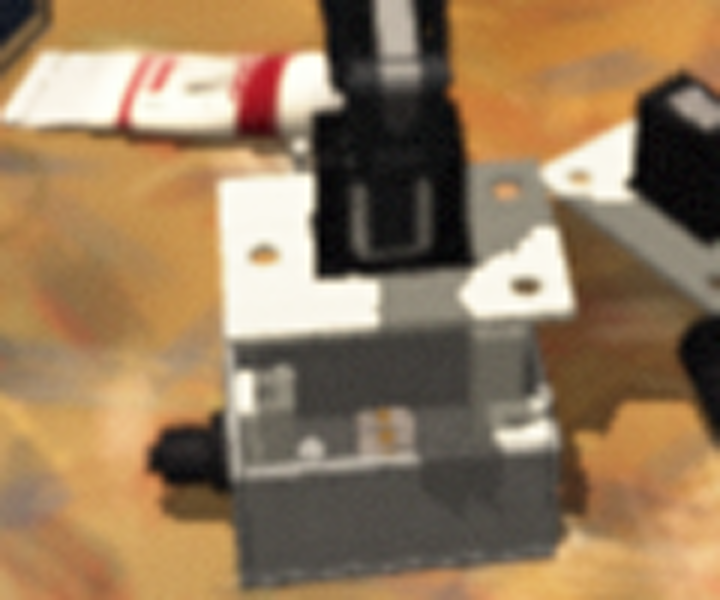

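Side crop: the cover is level over the box with holes at (264,254) for hole2, (507,190) for hole1 and (526,285) for hole0. I'll fit its pose and see what the top camera gives.

```bash
python3 - <<'E'
from h import *
T=lambda u,v:np.array([(u+.5)/6-.5+190,(v+.5)/6-.5+210])
px=[T(526,285),T(507,190),T(264,254),T(218,182),T(540,163),T(575,309),T(228,332)]
bp=[(*h,.004) for h in H]+[(.05,-.035,.004),(-.05,-.035,.004),(-.05,.035,.004),(.05,.035,.004)]
o=[("side",b,p) for b,p in zip(bp,px)]
for z in(.096,.098,.1,.102,.104):
    for n in(3,7):
        v,r=fit(o[:n],z=z);print(z,n,np.round(v,4),np.sqrt((r**2).mean()).round(3))
cv2.imwrite('pics/top3.png',manip.get_image('top')[:,:,::-1])
a=cv2.imread('pics/top3.png')[140:240,145:265]
cv2.imwrite('pics/c6.png',cv2.resize(a,None,fx=6,fy=6,interpolation=2))
E
```

```text
0.096 3 [ 0.5159 -0.0775  0.1634] 0.197
0.096 7 [ 0.5159 -0.0779  0.1643] 0.366
0.098 3 [ 0.5157 -0.0752  0.1633] 0.205
0.098 7 [ 0.5157 -0.0757  0.1643] 0.359
0.1 3 [ 0.5156 -0.0729  0.1633] 0.23
0.1 7 [ 0.5155 -0.0734  0.1644] 0.371
0.102 3 [ 0.5154 -0.0706  0.1633] 0.27
0.102 7 [ 0.5153 -0.0712  0.1644] 0.401
0.104 3 [ 0.5152 -0.0684  0.1633] 0.318
0.104 7 [ 0.5151 -0.0689  0.1645] 0.444
```

View pics/c6.png

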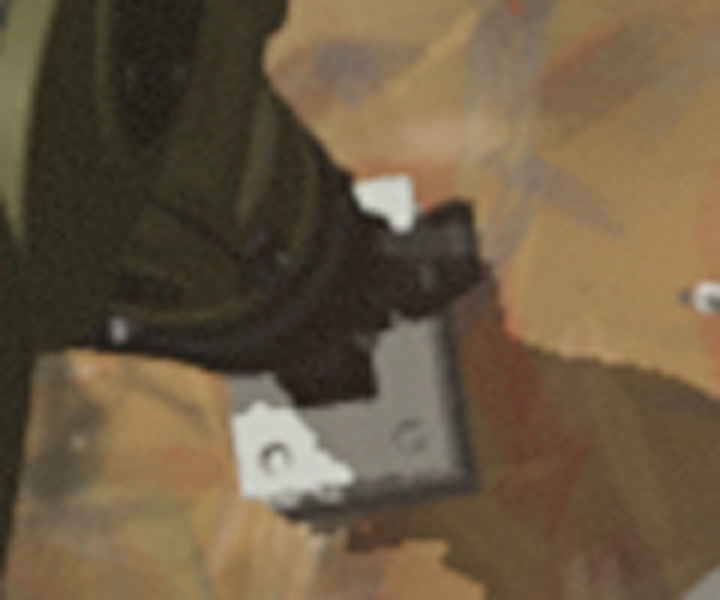

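The top view shows hole0 at (277,458), hole1 at (410,435) and the +x,-y corner at (412,175). I'll fit with this camera too.

```bash
python3 - <<'E'
from h import *
T=lambda u,v:np.array([(u+.5)/6-.5+145,(v+.5)/6-.5+140])
o=[("top",(*H[0],.004),T(277,458)),("top",(*H[1],.004),T(410,435)),("top",(.05,-.035,.004),T(412,175)),("top",(-.05,.035,.004),T(245,497))]
for z in(.096,.1,.104):
    for n in(2,3,4):
        v,r=fit(o[:n],z=z);print(z,n,np.round(v,4),np.sqrt((r**2).mean()).round(3))
E
```

```text
0.096 2 [ 0.5158 -0.0759  0.1783] 0.119
0.096 3 [ 0.5161 -0.0766  0.1616] 0.186
0.096 4 [ 0.5161 -0.0766  0.1609] 0.163
0.1 2 [ 0.5153 -0.0765  0.1782] 0.149
0.1 3 [ 0.5155 -0.0773  0.1617] 0.175
0.1 4 [ 0.5155 -0.0773  0.161 ] 0.154
0.104 2 [ 0.5148 -0.0772  0.1781] 0.18
0.104 3 [ 0.5148 -0.0779  0.1618] 0.187
0.104 4 [ 0.5149 -0.0779  0.161 ] 0.172
```

Both cameras agree that, relative to the box, the cover is off by about x -1.6 mm, y -3.2 mm and yaw -0.012 rad, with its underside at z ≈ 0.099. I'll correct that and descend.

```bash
python3 -c "
from h import *
rows((.5183,-.0718,.082,.185))"
```

```text
t 6.5 tcp [ 0.5165 -0.075   0.1158] rpy [-3.1392  0.0041  0.1728] w 0.0254 F [-0.7 -0.1 -2.7]
(0.5183, -0.0718, 0.082, 0.185) -> [0.01, -0.011, 0.135] [-0.002, 0.004, -0.012]
```

```bash
python3 -m handwheel '[[[0.01,-0.011,0.02],[-0.002,0.004,-0.012],-1],[[0.01,-0.011,0.05],[-0.002,0.004,-0.012],-1],[[0.01,-0.011,0.08],[-0.002,0.004,-0.012],-1],[[0.01,-0.011,0.11],[-0.002,0.004,-0.012],-1],[[0.01,-0.011,0.13],[-0.002,0.004,-0.012],-1],[[0.01,-0.011,0.135],[-0.002,0.004,-0.012],-1],[[0.01,-0.011,0.135],[-0.002,0.004,-0.012],-1],[[0.01,-0.011,0.135],[-0.002,0.004,-0.012],-1]]'
python3 -c "
from h import *
rows((.5183,-.0718,.082,.185))
for c in('side','top'): cv2.imwrite(f'pics/{c}4.png',manip.get_image(c)[:,:,::-1])
a=cv2.imread('pics/side4.png')[215:315,200:300];b=cv2.imread('pics/top4.png')[140:240,155:255]
cv2.imwrite('pics/c7.png',np.hstack([cv2.resize(x,None,fx=4,fy=4,interpolation=2) for x in (a,b)]))"
```

```text
clock: 7.5
tool_pos: [0.5187, -0.0718, 0.0823]
ee_rot: [-3.142, -0.001, 0.185]
wrist_force: [-0.4, -1.3, -2.8]
gripper_width: 0.0254
t 7.5 tcp [ 0.5187 -0.0718  0.0823] rpy [-3.1415e+00 -7.0000e-04  1.8540e-01] w 0.0254 F [-0.4 -1.3 -2.8]
(0.5183, -0.0718, 0.082, 0.185) -> [-0.001, -0.0, 0.001] [-0.0, -0.001, 0.0]
```

View pics/c7.png

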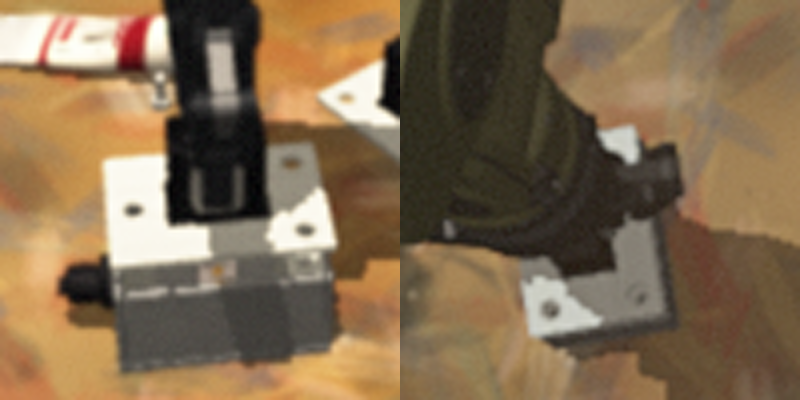

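The cover is level with a clear gap. Side crop: hole2 at (133,210), hole1 at (291,163), hole0 at (305,230). Top crop: hole0 at (550,309), hole1 at (638,293), corner at (636,126). I'll refit.

```bash
python3 - <<'E'
from h import *
S=lambda u,v:np.array([(u+.5)/4-.5+200,(v+.5)/4-.5+215]);T=lambda u,v:np.array([(u-400+.5)/4-.5+155,(v+.5)/4-.5+140])
def hole(f,p):  # refine hole by dark centroid
    g=cv2.cvtColor(cv2.imread(f),6).astype(float);x,y=np.round(p).astype(int);w=g[y-3:y+4,x-3:x+4];w=np.clip(np.median(w)-w-8,0,None)
    Y,X=np.mgrid[y-3:y+4,x-3:x+4];return np.array([(w*X).sum(),(w*Y).sum()])/w.sum()
s=[S(305,230),S(291,163),S(133,210)];t=[T(550,309),T(638,293)]
for n in(0,1):
    o=[("side",(*h,.004),p) for h,p in zip(H,s)];q=[("top",(*h,.004),p) for h,p in zip(H,t)]+[("top",(.05,-.035,.004),T(636,126))]
    for z in(.063,.065,.067):
        for nm,k,ref in(("side",o,(.517,-.0709,.1754)),("top",q,(.5173,-.0736,.1741))):
            v,r=fit(k,z=z);print(n,z,nm,"rel to box",np.round(v-ref,4),np.sqrt((r**2).mean()).round(2))
    s=[hole("pics/side4.png",p) for p in s];t=[hole("pics/top4.png",p) for p in t];
E
```

```text
0 0.063 side rel to box [ 0.001  -0.0026  0.005 ] 0.11
0 0.063 top rel to box [ 0.0009  0.0003 -0.0013] 0.12
0 0.065 side rel to box [ 0.0009 -0.0004  0.005 ] 0.07
0 0.065 top rel to box [ 0.0006 -0.0001 -0.0012] 0.11
0 0.067 side rel to box [0.0007 0.0017 0.005 ] 0.06
0 0.067 top rel to box [ 0.0003 -0.0004 -0.0012] 0.12
1 0.063 side rel to box [ 0.0011 -0.0027  0.0067] 0.09
1 0.063 top rel to box [-0.0001 -0.0003  0.0002] 0.39
1 0.065 side rel to box [ 0.0009 -0.0006  0.0068] 0.04
1 0.065 top rel to box [-0.0004 -0.0006  0.0002] 0.37
1 0.067 side rel to box [0.0007 0.0015 0.0068] 0.04
1 0.067 top rel to box [-0.0007 -0.0009  0.0003] 0.35
```

The cover is within about 1 mm and 0.007 rad of alignment, with a 15 mm gap. One settling call, then I'll hand in.

```bash
python3 -m handwheel '[[[0,0,0],[0,0,0],-1],[[0,0,0],[0,0,0],-1],[[0,0,0],[0,0,0],-1]]' && python3 -c "
from h import *
manip.get_image('top');print(manip.recognise('top','spare')[:1])
s=manip.get_state();print(abs(s['qd']).max());rows()
print(manip.hand_in())"
```

```text
clock: 7.98
tool_pos: [0.5186, -0.0719, 0.0823]
ee_rot: [-3.142, -0.001, 0.185]
wrist_force: [-0.4, -0.2, -2.8]
gripper_width: 0.0249
[{'bbox': [272.4, 248.2, 59.4, 47.8], 'confidence': 0.87}]
0.001316356816655042
t 8.07 tcp [ 0.5186 -0.0719  0.0823] rpy [-3.1416e+00 -7.0000e-04  1.8530e-01] w 0.025 F [-0.6 -0.1 -2.5]
the job is handed in; nothing more can be done
None
```

I picked up the three-hole cover by its block and carried it past the near side of the drawer. I corrected its position over the box from both cameras, lowered it to the hover height and handed it in at about 8 s, still gripped.

**Alignment:** My last fits put the cover within about 1 mm and 0.007 rad of the box in plan, with its underside about 15 mm above the rim. It was level to within 0.001 rad by the measured tool pose.

**Steadiness and contact:** The joints were practically still and the grip opening was 25 mm. The wrist force was steady at about 2.5 to 2.8 N, roughly the plate's weight, with no sign of contact with the box.

**Four-hole plate:** The network finds it where it was at the start, to within about 2 pixels.

**Disagreements:** The two cameras differ by 2 to 3 mm in absolute y, so I worked from the cover's position relative to the box in each picture. The side camera's y reading shifts about 1 mm for each mm of assumed height. It matches the top camera when the underside is at about 65 mm. Refining the hole centres made the top camera's fit looser (0.37 pixels against 0.11), but the position still came out within 1 mm.

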